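Set up the glass grinder with its spindle sleeve and straightedge fence

TASK

Set up the glass grinder for straight edges: take the tallest of the three rings, the sleeve, off its leaning pin on the rack, slide it down over the grinder's upright spindle until it rests fully home on the shoulder (lower it, do not let it drop) and let go. Then lay the ribbed straightedge flat on the grinder's work plate with a long edge flush along the face of the ledge, about centred on the ledge, and let go. Leave the other two rings on the rack and everything else on the bench and grinder where it is.

Things in the scene. Friction and masses are not known exactly. Their poses are not given: they have to be found in the camera images.
- grinder: Small bench grinder for glass, fixed: grey body 220 mm (x) by 200 mm (y), its flat white work plate 90 mm above the bench. Origin under its centre, z up; x points from its near side to the side with the ledge. Out of the plate, 10 mm to -x of the centre, stands the upright spindle.
- sponge (a point): Middle of the top of the black sponge holder block fixed on the work plate beside the spindle: 40 mm (x) by 14 mm (y), 40 mm above the plate, its centre 58 mm to +y of the spindle axis. Axes as the grinder.
- seat (a point): Where the sleeve must sit: on the spindle axis, on the top face of the spindle's shoulder (a 24 mm diameter disc, 12 mm above the work plate). Axes as the grinder, z up. Above it the 12 mm diameter shaft rises 52 mm, its last 6 mm tapered to 7 mm diameter.
- ledge (a point): Foot of the ledge face, at the middle of the ledge's length, at work plate height. The ledge is a straight aluminium strip 200 mm long (along y), 20 mm wide and 10 mm high fixed along the +x side of the plate; its face looks to -x, towards the spindle, whose axis is 90 mm from it. Axes as the grinder.
- rack: Fixed wooden rack, 110 mm (x) by 190 mm (y); its top board slopes down to its own -x (roughly away from the robot) at 35 degrees. Three 12 mm steel pins, 30 mm long, stand square to the board in a row along y, 62 mm apart, so they lean 35 degrees to -x; each holds a ring. Origin under its centre; the middle pin leaves the board 60 mm straight above the origin.
- sleeve: The spindle sleeve: plain steel tube 40 mm tall, outer diameter 26 mm, bore 14 mm, about 0.11 kg; the tallest of the three rings on the rack, on any of the pins, both ends alike; it hides its pin, while the pins stand 12 mm out of the other two rings. Origin at the centre of its underside, z along its bore (along the leaning pin at the start).
- sleeve_mid (a point): Centre of the sleeve, on its axis, 20 mm from each end; axes as the sleeve.
- straightedge: Aluminium straightedge lying loose on the bench: flat base 180 mm (x) by 40 mm (y), 6 mm thick, with a grip rib 100 mm long, 10 mm thick and 30 mm tall standing along the middle of the base (36 mm tall overall), about 0.2 kg; both long edges are alike. Origin at the centre of its underside, x along its length, z up.
- short_ring: Plain steel ring like the sleeve but only 18 mm tall (outer diameter 26 mm), on another pin of the rack. Not wanted. Origin: centre of its underside, z along its bore.
- wide_ring: Plain steel ring, outer diameter 38 mm, 18 mm tall, on another pin of the rack. Not wanted. Origin: centre of its underside, z along its bore.
- glass_blank: Loose piece of green glass 45 x 35 x 6 mm lying on the near right corner of the grinder's work plate. Bystander.
- jar: Closed glass jar, 60 mm diameter, 85 mm tall, on the bench. Bystander; origin under its centre.
- bowl: White bowl, 100 mm diameter, 50 mm tall, on the bench. Bystander; origin under its centre.
- brush_pot: Steel pot of brushes and files, 72 mm diameter, about 200 mm tall overall, on the bench between robot and grinder. Bystander; origin under its centre.
- tin: Closed tin, 66 mm diameter, 75 mm tall, on the bench. Bystander; origin under its centre.
- screwdriver: Screwdriver lying on the bench near the robot. Bystander.
- brush: Brush lying on the bench near the robot. Bystander.
Mind the look-alikes: they are no part of the job. Several things have the shape of the straightedge; the one meant has the colours described above.

How it is judged:
On the way, in this order (a step that is already met when the one before it is completed fails the run):
1. the sleeve is fully home on the spindle and released (horizontal distance between sleeve_mid and seat below 0.003 m and z of sleeve_mid in the frame of seat between 0.017 and 0.0225 m and angle between the z axis of sleeve and the z axis of seat, either way round below 0.07 rad and contact force between sleeve and the fingers below 0.05 N and linear speed of sleeve below 0.02 m/s), for 0.2 s.
2. the straightedge lies flush along the ledge and is released (x of straightedge in the frame of ledge between -0.0225 and -0.018 m and y of straightedge in the frame of ledge between -0.03 and 0.03 m and z of straightedge in the frame of ledge between -0.003 and 0.003 m and angle between the x axis of straightedge and the y axis of ledge, either way round below 0.025 rad and angle between straightedge's own z axis and vertical below 0.05 rad and contact force between straightedge and the fingers below 0.05 N and linear speed of straightedge below 0.02 m/s), for 0.2 s.
At the end, for the whole second after the job is handed in: Sleeve released on the spindle shoulder: within 3 mm of centred and of fully home, within 4 deg of upright. Straightedge released flat on the plate, long edge along the ledge: gap at its middle under 2.5 mm, within 1.4 deg of parallel, centred within 30 mm. Both at rest (all of step 1 and all of step 2); the robot touches nothing.
It fails at once if the sleeve is dropped down the spindle (faster than 0.4 m/s) (horizontal distance between sleeve_mid and seat below 0.008 m and z of sleeve_mid in the frame of seat below 0.07 m and linear speed of sleeve above 0.4 m/s).
It fails at once if one of the other rings is moved more than 20 mm (distance of any of short_ring, wide_ring from where it was at the start of the episode above 0.02 m).
It fails at once if a bystander is moved more than 25 mm (distance of any of glass_blank, jar, bowl, brush_pot, tin, screwdriver, brush from where it was at the start of the episode above 0.025 m).
It also fails if it takes over 64 s, if anything falls off the work surface, if the arm or the gripper's body presses on something with over 40 N, if the wrist force passes 120 N, or if a joint passes its speed limit or range.

ROBOT

A 6-joint arm with a two-finger parallel gripper is mounted at the origin on the work surface. World frame = base frame: x ahead of the robot, y to its left, z up, the work surface at z = 0. Lengths are in m, angles in rad, forces in N, time in s.
With the tool pointing down it reaches from about 0.375 to 0.925 m from the base axis. Payload 5.7 kg.
Tool frame: the origin (TCP) lies at the very end of the fingers, on their centre line; the grasp point (between the pads) lies r.grip_depth behind it (r.grip_depth is the distance from the TCP to the grasp point, in m); z points along the fingers, y is the line along which they close (so a half turn about z gives the same grasp; the last joint's range is limited). The gripper opens to 85 mm and grips with 20 to 120 N. Pads are 22 mm wide; open, the fingers measure 114 mm over their backs; the gripper's body (76 mm by 85 mm) begins 54 mm behind the grasp point. The pads swing forward as they close: fully open they stand 13 mm farther back than shut.
Start: joints at [1.044, 0.359, 1.51, -0, 1.272, -0.115], TCP at [0.24, 0.55, 0.231] pointing down, gripper open.
Joint ranges: [-2.97, 2.97], [-1.01, 2.36], [0.21, 2.38], [-0.96, 4.11], [0.2, 2.71], [-2.98, 2.98]. Speed limits (rad/s): [2.39, 2.39, 3.14, 3.14, 3.14, 3.14].

INTERFACE

Orientations are given as a unit quaternion [w, x, y, z].
In Python, from workcell import r gives the robot as it stands. Calls block until the motion is done:
- r.move_pose(position, orientation): joint-space move of the TCP to a pose.
- r.line_to(position, rot=None, feed=0.15, threshold=None): straight line of the TCP; rot=None keeps the orientation; feed is the mean speed in m/s. With threshold (N) it stops when the force on the tool has changed by that much, and returns True; else False.
- r.goto_joints(angles): joint-space move.
- r.command_gripper(opening): finger opening in m; the grip force is fixed at half the most; returns when the fingers have stopped.
- r.wait(seconds).
- r.ik(position, orientation): joint angles nearest the present ones, or None.
- r.sense(): the state.
- r.camera(name): name is "scene" or "top" or "wrist"; returns a dict with "color" (400x640x3 uint8, red, green, blue), "range_z" (400x640 float32, m along the optical axis (not along the pixel's ray), 0 where there is no reading), "vertical_fov" (degrees; the focal length in pixels is half the picture's height over the tangent of half this angle, whatever the lens; pixels are square), "cx", "cy" (the principal point, pixels), "rvec" (rotation vector, rad) and "tvec" (3), from world to camera coordinates, as OpenCV has them. Camera axes: x right, y down, z forward; pixel columns grow to the right and rows downward; lengths in m; the calibration is good to about 2 mm. The wrist camera is an equidistant fisheye: a pixel r from the principal point sees the ray r / f radians off the axis. A picture is of the moment at which its call begins.
A pose or a line that the arm cannot do raises r.PlanningError and nothing moves.
- r.sign_off(): hands the job in; it is judged then, once.
The state is a dict: "time": time; "joints": joint angles; "dq": joint speeds; "effort": joint torques, N m; "tool_pos": TCP position; "ee_rot": TCP orientation; "ft_force": force on the tool from outside, world axes, zero at the start; "torque": the same for the moment, N m; "opening": finger opening in m; "grasp_force": force on a finger pad.
Only numpy, scipy, OpenCV 4.12 (cv2) and the standard library are available. Lean on these libraries where they do the work, as an engineer would, in place of code of your own. Each camera call takes 0.05 s, during which the arm holds its last target. There are 200 camera calls.

## Working session

There is one attempt and no reset: what is moved stays moved. The work goes in short steps, each a Python script; the robot and the scene stay as the last script left them, time stands still between calls to the robot, and variables do not carry over. Pictures are saved under pics/ and viewed, at most 10 in all, crops included, and the job is handed in when it is done.

```bash
mkdir -p pics; ls; cat > h.py <<'E'
import numpy as np, cv2
from scipy.spatial.transform import Rotation as R
from workcell import r
def cloud(c):
    h,w=c["range_z"].shape; f=h/2/np.tan(np.radians(c["vertical_fov"])/2)
    v,u=np.mgrid[:h,:w]; z=c["range_z"]
    p=np.stack([(u-c["cx"])/f*z,(v-c["cy"])/f*z,z],-1)
    M=cv2.Rodrigues(np.array(c["rvec"],float))[0]
    return (p-np.array(c["tvec"]).ravel())@M
def quat(zaxis,yaxis):
    z=np.array(zaxis,float);z/=np.linalg.norm(z);y=np.array(yaxis,float);y-=z*(y@z);y/=np.linalg.norm(y)
    q=R.from_matrix(np.stack([np.cross(y,z),y,z],1)).as_quat();return [q[3],q[0],q[1],q[2]]
E
python3 - <<'E'
from h import *
print(r.grip_depth, r.sense())
for n in("scene","top"):
    c=r.camera(n); np.savez(n+".npz",**c); cv2.imwrite(f"pics/{n}.png",c["color"][...,::-1])
    print(n,c["vertical_fov"],c["cx"],c["cy"],c["rvec"],c["tvec"])
E
```

```text
pics
0.0187 {'time': 0.0, 'joints': array([ 1.04391241e+00,  3.59505342e-01,  1.51143518e+00,  1.30387500e-05,
        1.27247262e+00, -1.15107986e-01]), 'dq': array([-0.00139647, -0.00039141, -0.00040651, -0.00039751, -0.00049712,
       -0.00133825]), 'effort': array([-2.01664923e-03, -5.27617764e+01, -2.78610349e+01, -3.97213398e-04,
        1.31419851e-02,  2.63989159e-05]), 'tool_pos': array([0.23981049, 0.54926085, 0.23045232]), 'ee_rot': array([-2.93104696e-04,  2.04438249e-01,  9.78879039e-01, -8.61786230e-04]), 'ft_force': array([-0.33512467,  0.60524033,  0.86495043]), 'torque': array([ 0.01074081, -0.02118825, -0.00320735]), 'grasp_force': 0.0, 'opening': 0.08508379365778149}
scene 51.80074120778902 331.25324559891123 201.77504732907906 [ 1.4053195   2.04822043 -0.92029854] [ 0.12953665 -0.17558449  1.50519403]
top 50.071065738788135 313.2713270538244 200.6018798691412 [ 2.10797714 -2.1400764   0.22410982] [0.02707001 0.47644392 1.14862246]
```

View pics/scene.png

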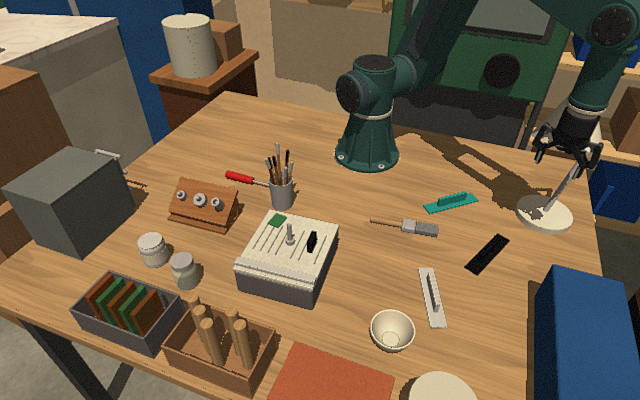

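View pics/top.png

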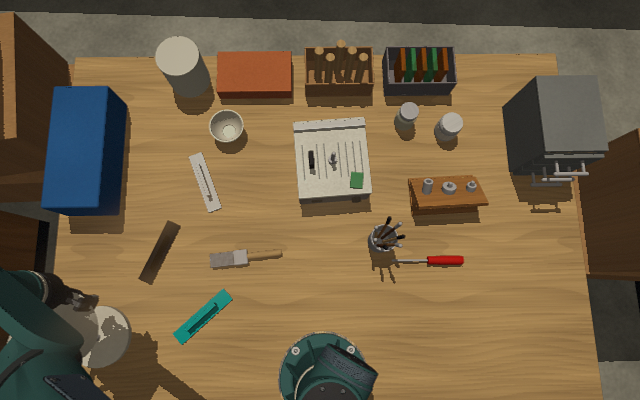

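Scene view: the rings are on the rack at about (180,196), (199,200) and (217,205), the spindle at (290,234), and the silver straightedge at (432,297). Top view: the rings are at (428,186), (449,188) and (471,186), with the leftmost looking tallest. The spindle is at (333,160), the ledge along the strip at row ~126, the sponge at (311,160) and the silver straightedge at (205,182). The teal and black ones are look-alikes.

```bash
cat > m.py <<'E'
from h import *
D={n:dict(np.load(n+".npz")) for n in("scene","top")}
P={n:cloud(D[n]) for n in D}
def rect(p,name):
    (c,s,a)=cv2.minAreaRect((p[:,:2]*1000).astype(np.float32)); print(name,len(p),np.round(c,1),np.round(s,1),round(a,2),'z',np.round(np.percentile(p[:,2],[5,50,95]),4))
t=P["top"]
sub=lambda p,a,b,c,d:p[b:d,a:c].reshape(-1,3)
g=sub(t,285,110,380,210); print('bench z',np.median(sub(t,250,210,300,240)[:,2]))
rect(g[abs(g[:,2]-.09)<.004],'plate'); rect(g[abs(g[:,2]-.100)<.003],'ledge')
rect(g[abs(g[:,2]-.130)<.004],'sponge'); 
s=g[(g[:,2]>.14)]; rect(s,'spindle top'); print(s[:,2].max())
e=sub(t,180,145,230,220); rect(e[(e[:,2]>.003)&(e[:,2]<.010)],'base'); rect(e[e[:,2]>.025],'rib')
for n,(a,b,c,d) in dict(scene=(160,170,250,240),top=(400,165,495,220)).items():
    k=sub(P[n],a,b,c,d); k=k[(k[:,2]>.015)]
    best=None; rng=np.random.default_rng(0)
    for _ in range(500):
        q=k[rng.choice(len(k),3)]; nn=np.cross(q[1]-q[0],q[2]-q[0]); L=np.linalg.norm(nn)
        if L<1e-6: continue
        nn/=L; nn*=np.sign(nn[2]); 
        if not .7<nn[2]<.92: continue
        m=abs((k-q[0])@nn)<.002
        if best is None or m.sum()>best.sum(): best=m
    q=k[best]; c0=q.mean(0); nn=np.linalg.svd(q-c0)[2][2]; nn*=np.sign(nn[2])
    print(n,'board n',nn,'tilt',np.degrees(np.arccos(nn[2])),'yaw of -x',np.degrees(np.arctan2(nn[1],nn[0])),c0)
    ex=np.array([-nn[0],-nn[1],0]);ex/=np.linalg.norm(ex);ey=np.cross([0,0,1],ex);ed=np.cross(ey,nn)
    l=np.stack([(k-c0)@ed,(k-c0)@ey,(k-c0)@nn],1)
    b=l[abs(l[:,2])<.003]; rect(b*[1,1,1],'board(local)')
    m=l[l[:,2]>.008]
    for lo in np.arange(-.1,.1,.01):
        x=m[(m[:,1]>=lo)&(m[:,1]<lo+.01)]
        if len(x)>3: print(round(lo,3),len(x),'h max',x[:,2].max().round(4),'d',x[:,0].mean().round(4))
    cc=np.median
for n,(a,b,c,d) in dict(scene=(150,160,340,310),top=(285,110,495,220)).items():
    cv2.imwrite(f"pics/c_{n}.png",cv2.resize(D[n]["color"][b:d,a:c,::-1],None,fx=3.8,fy=3.8,interpolation=cv2.INTER_CUBIC))
E
python3 m.py
```

```text
bench z 7.07486238751117e-05
plate 4387 [591.5 -32.4] [221.3 199.9] 3.84 z [0.087  0.0902 0.0932]
ledge 541 [604.4 -20.6] [199.  195.3] 85.62 z [0.0973 0.0997 0.1025]
sponge 80 [ 5.84e+02 -1.00e-01] [39.4 70.9] 14.85 z [0.1271 0.13   0.1331]
spindle top 62 [414.   -0.5] [ 10.8 349.8] 79.13 z [0.1448 1.2192 1.2192]
1.2191978105434986
base 931 [547.2 335.7] [225.5 144.4] 1.39 z [0.0032 0.0052 0.009 ]
rib 151 [406.1 209.3] [471.2  41.2] 41.48 z [0.0284 0.0362 1.2192]
scene board n [0.57392489 0.02196949 0.8186132 ] tilt 35.05379073399938 yaw of -x 2.192176851069815 [ 0.49791839 -0.35072468  0.05933547]
board(local) 1595 [1.4 5.1] [110.4 193.5] 0.4 z [-0.0025  0.0001  0.0025]
-0.07 57 h max 0.046 d -0.0012
-0.06 33 h max 0.0436 d 0.0009
-0.05 14 h max 0.0416 d -0.0015
-0.02 19 h max 0.0225 d -0.0006
-0.01 41 h max 0.0254 d -0.0013
-0.0 51 h max 0.1215 d -0.0087
0.01 34 h max 0.1204 d -0.044
0.02 8 h max 0.1109 d -0.0335
0.05 21 h max 0.0207 d -0.001
0.06 39 h max 0.0327 d -0.0002
0.07 9 h max 0.0292 d -0.0017
top board n [0.57768473 0.02283059 0.81594063] tilt 35.319524098235235 yaw of -x 2.2632002663283526 [ 0.49110324 -0.35586371  0.06485793]
board(local) 1405 [-7.4  0.2] [192.2 116.3] 89.99 z [-0.0023 -0.      0.0022]
-0.08 32 h max 0.0421 d -0.0043
-0.07 51 h max 0.0413 d -0.0019
-0.06 44 h max 0.0439 d -0.0042
-0.02 33 h max 0.0206 d -0.0053
-0.01 50 h max 0.0321 d -0.0022
-0.0 32 h max 0.031 d 0.001
0.01 19 h max 0.0214 d -0.0072
0.04 6 h max 0.0186 d -0.0062
0.05 35 h max 0.031 d -0.0045
0.06 25 h max 0.0313 d -0.0026
0.07 7 h max 0.0204 d -0.0067
```

```bash
python3 -c "
import cv2
a=cv2.imread('pics/c_scene.png');b=cv2.imread('pics/c_top.png');print(a.shape,b.shape)"
```

```text
(570, 722, 3) (418, 798, 3)
```

View pics/c_scene.png

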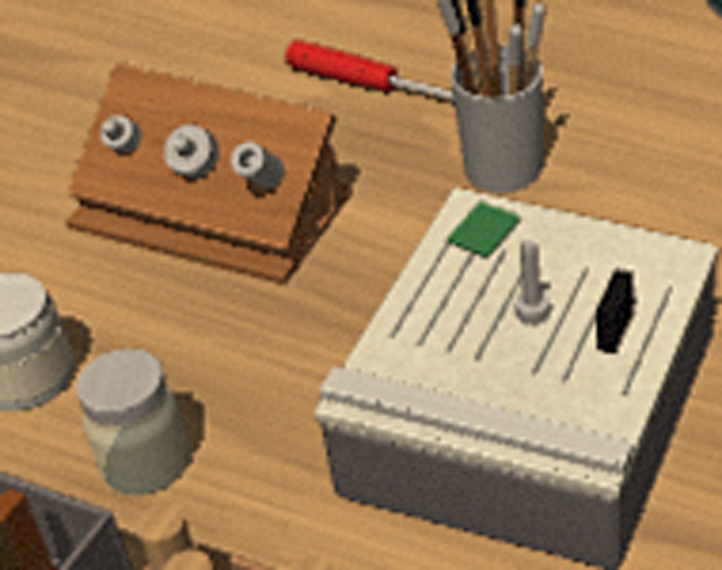

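The scene crop shows the rack with, left to right, the short ring with its pin out, the wide ring with its pin out, and the sleeve (tallest, hollow top) nearest the grinder. That puts the sleeve on the +y pin. Now precise local fits and reach checks.

```bash
cat > m2.py <<'E'
from h import *
D={n:dict(np.load(n+".npz")) for n in("scene","top")}
P={n:cloud(D[n]) for n in D}
box={'scene':dict(g=(225,200,345,310),e=(410,260,450,335),k=(160,170,243,240)),'top':dict(g=(285,110,380,210),e=(180,145,230,220),k=(400,165,495,220))}
def rect(p,name):
    if len(p)<5: print(name,len(p)); return
    c,s,a=cv2.minAreaRect((p[:,:2]*1000).astype(np.float32)); print(' ',name,len(p),np.round(c,1),np.round(s,1),round(a,2),'mean',np.round(p.mean(0)*1000,1))
for n in D:
    print(n); f=lambda key:P[n][box[n][key][1]:box[n][key][3],box[n][key][0]:box[n][key][2]].reshape(-1,3)
    g=f('g'); G=np.array([.59,-.03]); g=g[(np.hypot(*(g[:,:2]-G).T)<.16)]
    pl=g[abs(g[:,2]-.09)<.003]; rect(pl,'plate')
    sp=g[(g[:,2]>.108)&(g[:,2]<.17)]
    s1=sp[np.hypot(*(sp[:,:2]-[.583,-.037]).T)<.03]; rect(s1,'spindle'); 
    rect(s1[s1[:,2]>.149],'spindle tip'); print('  zmax',s1[:,2].max())
    rect(g[(g[:,2]>.126)&(g[:,2]<.134)&(g[:,1]>s1[:,1].mean()+.03)],'sponge')
    le=g[(abs(g[:,2]-.10)<.003)]; le=le[le[:,0]>.66]; rect(le,'ledge')
    e=f('e'); rect(e[(e[:,2]>.003)&(e[:,2]<.010)],'base'); rib=e[(e[:,2]>.028)&(e[:,2]<.045)]; rect(rib,'rib')
    # rack: known tilt, fit axis
    nn=np.array([.5735,.0225,.8172]); nn/=np.linalg.norm(nn); ed=np.array([nn[0],nn[1],0]);ed/=np.linalg.norm(ed);ey=np.cross([0,0,1],ed);ds=np.cross(ey,nn)
    k=f('k'); k=k[(k[:,2]>.02)&(k[:,2]<.16)]
    h=k@nn; h0=np.median(h[(abs(h-np.median(h))<.01)]); h=h-h0; l=np.stack([k@ds,k@ey,h],1)
    b=l[abs(h)<.003]; rect(b,'board ds,ey'); print('  h0',h0,'nn',nn,'ds',ds)
    for y0,nm in((.06,'sleeve'),(0,'wide'),(-.062,'short')):
        c=b[:,1].min()/2+b[:,1].max()/2
        q=l[(abs(l[:,1]-c-y0)<.025)&(h>.006)&(h<.06)]; rect(q,nm); print('   h pct',np.percentile(q[:,2],[50,90,97]).round(4))
        tf=q[abs(q[:,2]-(.040 if nm=='sleeve' else .018))<.0035]; rect(tf,nm+' top')
        m=tf.mean(0); print('   top centre world',(m[0]*ds+m[1]*ey+(m[2]+h0)*nn).round(4))
E
python3 m2.py
```

```text
scene
  plate 3939 [591.4 -32.1] [223.1 200.2] 4.14 mean [594.4 -28.4  90.3]
  spindle 74 [582.4 -32.9] [11.2 12.2] 79.39 mean [584.4 -31.7 133.5]
  spindle tip 15 [581.9 -32.5] [10.7  9.7] 24.86 mean [582.6 -32.6 152.2]
  zmax 0.156372470956477
  sponge 73 [578.6  25.5] [39.9 14.3] 6.83 mean [579.8  25.4 130. ]
  ledge 625 [681.9 -26.2] [ 23.7 200.6] 4.38 mean [681.9 -23.5 100. ]
  base 806 [541.3 332.2] [233.5 104.7] 12.41 mean [555.9 335.    6.1]
  rib 200 [597.  330.4] [ 48.7 199.6] 86.53 mean [566.8 330.4  35.9]
  board ds,ey 1581 [ 360.4 -375. ] [110.4 193.5] 0.36 mean [ 361.3 -370.7   -0. ]
  h0 0.32674573140247487 nn [0.57429758 0.02253129 0.8183365 ] ds [ 0.81770743  0.03208094 -0.57473939]
  sleeve 110 [ 361.8 -311.6] [26.3 24.2] 53.89 mean [ 362.4 -309.8   30.6]
   h pct [0.0331 0.0407 0.0432]
  sleeve top 43 [ 361.5 -312.4] [23.7 23.3] 59.87 mean [ 361.3 -313.    39.4]
   top centre world [ 0.518  -0.2929  0.092 ]
  wide 141 [ 361.5 -373.9] [37.4 35.6] 64.98 mean [ 362.6 -371.6   18.3]
   h pct [0.0182 0.0245 0.0308]
  wide top 95 [ 362.  -374.4] [37.1 34.3] 65.12 mean [ 
[... 993 characters left out ...]
4 -0.57473939]
  sleeve 133 [ 359.  -311.6] [23.9 25.7] 36.16 mean [ 356.3 -311.    28.1]
   h pct [0.0308 0.0409 0.0414]
  sleeve top 39 [ 359.1 -312.8] [23.1 23.6] 43.38 mean [ 360.  -313.    39.8]
   top centre world [ 0.5172 -0.2929  0.0932]
  wide 140 [ 359.6 -374.4] [37.4 37.5] 80.73 mean [ 355.6 -372.5   17.2]
   h pct [0.0174 0.023  0.0287]
  wide top 85 [ 361.2 -375.2] [34.9 37.3] 68.08 mean [ 357.6 -373.4   17.9]
   top centre world [ 0.505  -0.3538  0.0766]
  short 82 [ 359.4 -435.6] [24.4 22.2] 56.62 mean [ 356.7 -434.9   17.6]
   h pct [0.0175 0.0273 0.0304]
  short top 41 [ 359.2 -435.9] [23.7 22.2] 57.26 mean [ 357.5 -434.5   17.9]
   top centre world [ 0.5074 -0.4149  0.0767]
```

Both views agree to within 1–2 mm: spindle (0.5815,-0.0327), grinder yaw 4°, straightedge rib (0.547,0.334) at yaw 20.5°. Next: reach checks.

```bash
cat >> h.py <<'E'
nn=np.array([.5743,.02253,.81834]); nn/=np.linalg.norm(nn); ed=np.array([nn[0],nn[1],0]);ed/=np.linalg.norm(ed);ey=np.cross([0,0,1],ed);ds=np.cross(ey,nn)
slv=lambda h:.3606*ds-.3126*ey+(h+.3268)*nn   # point on sleeve axis, h above board
yaw=np.radians(4.0); gx=np.array([np.cos(yaw),np.sin(yaw),0]); gy=np.array([-gx[1],gx[0],0])
spin=np.array([.5815,-.0328,.102]); ledge=np.array([.5815,-.0328,.09])+.09*gx
gd=r.grip_depth; HG=.027
E
python3 - <<'E'
from h import *
for s in(1,-1):
    q1=quat(-nn,s*ey); q2=quat([0,0,-1],s*gy); q3=quat([0,0,-1],s*gx)
    sx=np.array([np.cos(np.radians(20.5)),np.sin(np.radians(20.5)),0]); sy=np.array([-sx[1],sx[0],0])
    qe=quat([0,0,-1],s*sy)
    for nm,p,q in(('pre',slv(.14),q1),('grasp',slv(HG-gd),q1),('up',slv(.2),q1),('spin hi',spin+[0,0,.16],q2),('spin',spin+[0,0,HG-gd],q2),('edge',np.array([.547,.334,.013]),qe),('ledge',ledge-.02*gx+[0,0,.013],q3)):
        j=r.ik(p,q); print(s,nm,p.round(3),None if j is None else np.round(j,2))
E
```

```text
1 pre [ 0.575 -0.29   0.175] [-0.43  0.8   1.   -0.27  1.88 -2.05]
1 grasp [ 0.5   -0.293  0.067] [-0.47  0.82  1.28 -0.28  1.6  -2.01]
1 up [ 0.61  -0.289  0.224] [-0.41  0.82  0.85 -0.28  2.02 -2.07]
1 spin hi [ 0.582 -0.033  0.262] [-0.17  0.31  1.51 -0.    1.33 -1.82]
1 spin [ 0.582 -0.033  0.11 ] [-0.17  0.47  1.68 -0.    1.   -1.82]
1 edge [0.547 0.334 0.013] [ 0.44  0.66  1.6  -0.    0.88 -1.49]
1 ledge [ 0.651 -0.028  0.103] [-0.15  0.56  1.52 -0.    1.06 -0.22]
-1 pre [ 0.575 -0.29   0.175] [-0.43  0.8   1.   -0.27  1.88  1.1 ]
-1 grasp [ 0.5   -0.293  0.067] [-0.47  0.82  1.28 -0.28  1.6   1.13]
-1 up [ 0.61  -0.289  0.224] [-0.41  0.82  0.85 -0.28  2.02  1.07]
-1 spin hi [ 0.582 -0.033  0.262] [-0.17  0.31  1.51 -0.    1.33  1.33]
-1 spin [ 0.582 -0.033  0.11 ] [-0.17  0.47  1.68 -0.    1.    1.33]
-1 edge [0.547 0.334 0.013] [ 0.44  0.66  1.6  -0.    0.88  1.65]
-1 ledge [ 0.651 -0.028  0.103] [-0.15  0.56  1.52 -0.    1.06  2.92]
```

```bash
python3 - <<'E'
from h import *
q1=quat(-nn,-ey)
r.line_to([.24,.55,.33],feed=.25); print(r.sense()['time'])
r.move_pose(slv(.22),q1); print(r.sense()['time'])
r.command_gripper(.046)
r.line_to(slv(.10),feed=.2)
s=r.sense(); print(s['time'],s['tool_pos'],slv(.10),s['opening'],s['ft_force'])
for n in("wrist","top"):
    c=r.camera(n); np.savez(n+"2.npz",**c)
    cv2.imwrite(f"pics/{n}2.png",c["color"][...,::-1]); print(c["cx"],c["cy"],c["vertical_fov"],c["rvec"],c["tvec"])
E
```

```text
0.6417
3.8917
5.1167 [ 0.55312333 -0.29153522  0.14284982] [ 0.55222953 -0.29117629  0.14201503] 0.04595750595835087 [-0.1546665   0.10474912 -0.28077558]
316.58138835542616 203.98244478249592 65.70646984690485 [-1.70506494  1.64127617  0.80145502] [-0.31244416  0.24942992  0.6728409 ]
313.2713270538244 200.6018798691412 50.071065738788135 [ 2.10797714 -2.1400764   0.22410982] [0.02707001 0.47644392 1.14862246]
```

View pics/wrist2.png

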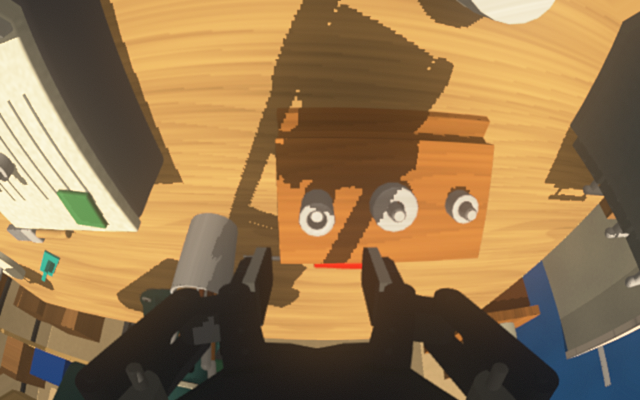

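The wrist view has the sleeve's top ring at (317,217), centred between the fingertips (268 and 365). I'll check its axis against the wrist camera before gripping.

```bash
cat >> h.py <<'E'
def wcloud(c):
    h,w=c["range_z"].shape; f=h/2/np.tan(np.radians(c["vertical_fov"])/2)
    v,u=np.mgrid[:h,:w]; x=u-c["cx"];y=v-c["cy"];rr=np.hypot(x,y)+1e-9;k=np.tan(rr/f)/rr;z=c["range_z"]
    p=np.stack([x*k*z,y*k*z,z],-1)
    M=cv2.Rodrigues(np.array(c["rvec"],float))[0]
    return (p-np.array(c["tvec"]).ravel())@M
E
python3 - <<'E'
from h import *
c=dict(np.load("wrist2.npz")); p=wcloud(c)
k=p[185:245,290:345].reshape(-1,3); col=c["color"][185:245,290:345].reshape(-1,3).astype(int)
l=np.stack([k@ds,k@ey,k@nn-.3268],1)
print('board h',np.median(p[170:250,285:480].reshape(-1,3)@nn)-.3268)
for a,b,n in((.036,.046,'top'),(.008,.036,'side')):
    m=(l[:,2]>a)&(l[:,2]<b); q=l[m]
    (ce,s,an)=cv2.minAreaRect((q[:,:2]*1000).astype(np.float32)); print(n,m.sum(),np.round(ce,1),np.round(s,1),q.mean(0).round(4),'circle',cv2.minEnclosingCircle((q[:,:2]*1000).astype(np.float32)))
for y0 in(-.3746,-.4366):
    k=p[160:250,340:490].reshape(-1,3); l=np.stack([k@ds,k@ey,k@nn-.3268],1)
    q=l[(abs(l[:,1]-y0)<.025)&(abs(l[:,2]-.018)<.004)]; print(len(q),cv2.minEnclosingCircle((q[:,:2]*1000).astype(np.float32)))
E
```

```text
board h -6.094697479147593e-05
top 708 [ 360.9 -313. ] [25.  24.8] [ 0.3617 -0.313   0.0392] circle ((361.0635070800781, -312.9039001464844), 12.95238971710205)
side 576 [ 364.9 -313.1] [20.4 20.7] [ 0.3652 -0.313   0.0259] circle ((365.31182861328125, -312.98455810546875), 12.28174114227295)
1408 ((361.3175048828125, -375.02716064453125), 19.200300216674805)
450 ((361.3333435058594, -436.592041015625), 13.23975658416748)
```

```bash
sed -i 's/\.3606\*ds-\.3126\*ey/.3611*ds-.3129*ey/' h.py; python3 - <<'E'
from h import *
print(r.line_to(slv(HG-gd),feed=.08,threshold=12)); r.wait(.2)
s=r.sense(); print(s['tool_pos']-slv(HG-gd),s['ft_force'])
r.command_gripper(0.0); s=r.sense(); print(s['time'],s['opening'],s['grasp_force'],s['ft_force'],s['tool_pos']-slv(HG-gd))
r.line_to(slv(HG-gd+.06),feed=.08); s=r.sense(); print(s['time'],s['opening'],s['grasp_force'],s['ft_force'])
r.line_to(slv(HG-gd+.15),feed=.2)
r.move_pose(spin+[0,0,.16],quat([0,0,-1],-gy)); r.wait(.2)
s=r.sense(); print(s['time'],s['opening'],s['grasp_force'],s['tool_pos']-spin)
for n in("wrist","top","scene"):
    c=r.camera(n); np.savez(n+"3.npz",**c)
    cv2.imwrite(f"pics/{n}3.png",c["color"][...,::-1])
a=cv2.imread("pics/scene3.png")[120:270,210:370]; cv2.imwrite("pics/mix3.png",cv2.resize(a,None,fx=4.,fy=4.))
E
```

```text
False
[ 3.89493464e-04 -6.91489859e-05  2.77232284e-04] [0.31553188 0.79157935 1.16938468]
7.0333 0.023949673211618557 59.123420203104615 [ 1.25432143 -0.17828009  2.95945764] [ 0.00024519 -0.00010439  0.00028339]
7.9333 0.02368654737314537 58.827809700742364 [ 0.04105112  0.2649257  -0.74670752]
9.775 0.023766234171351694 58.79865548573434 [ 0.00053956 -0.00118648  0.1588834 ]
```

View pics/mix3.png

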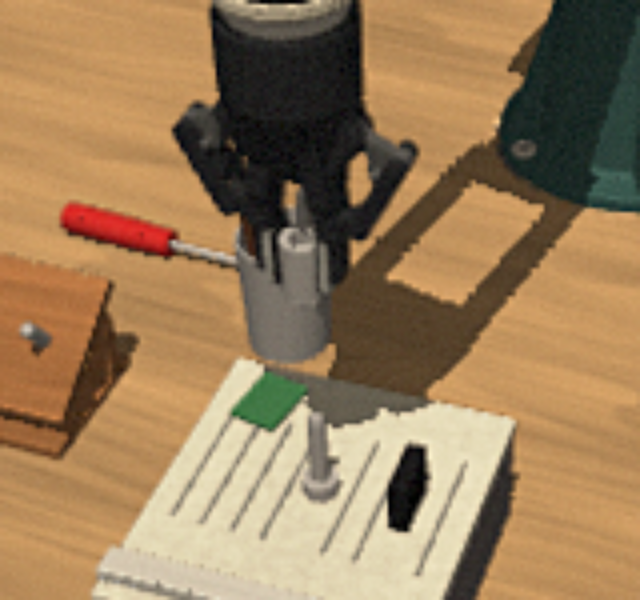

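View pics/wrist3.png

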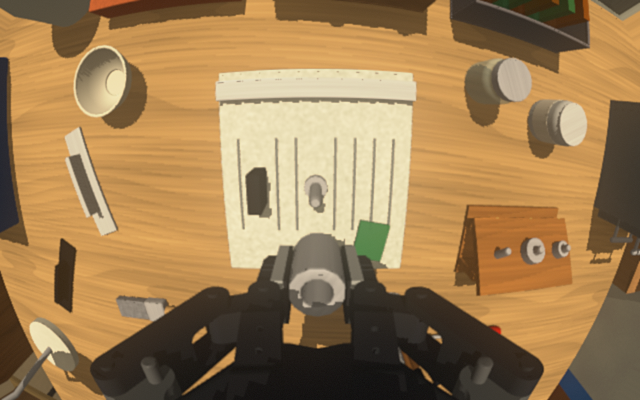

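The scene crop shows the sleeve upright in the fingers above the spindle. In the wrist view the sleeve's top end is at (317,285) and the spindle tip near (316,203). I'll measure both in the same views and correct the aim.

```bash
cat > m3.py <<'E'
from h import *
f=lambda x:np.round(np.array(x)*1000,1)
c=dict(np.load("wrist3.npz")); p=wcloud(c)
for nm,P in(('wrist',p),('scene',cloud(dict(np.load("scene3.npz")))),('top',cloud(dict(np.load("top3.npz"))))):
    a=P.reshape(-1,3)
    d=np.hypot(*(a[:,:2]-spin[:2]).T)
    for n,lo,hi,rad in(('tip',.147,.160,.015),('shaft',.112,.147,.02),('sleeve low',.2545,.272,.015),('sleeve hi',.272,.29,.015),('sleeve top',.290,.2975,.016)):
        q=a[(d<rad)&(a[:,2]>lo)&(a[:,2]<hi)]
        if len(q)>8:
            A=np.c_[2*q[:,:2],np.ones(len(q))]; s=np.linalg.lstsq(A,(q[:,:2]**2).sum(1),rcond=None)[0]
            print(nm,n,len(q),'mean',f(q.mean(0)),'circfit',f(s[:2]),'rad',f(np.sqrt(s[2]+s[:2]@s[:2])),'x',f([q[:,0].min(),q[:,0].max()]),'y',f([q[:,1].min(),q[:,1].max()]))
s=r.sense();print(f(s['tool_pos']),R.from_quat(np.roll(s['ee_rot'],-1)).as_matrix()[:,2])
pl=p[65:270,215:420].reshape(-1,3); pl=pl[abs(pl[:,2]-.09)<.003]; print('plate',cv2.minAreaRect((pl[:,:2]*1000).astype(np.float32)))
le=p[65:110,210:425].reshape(-1,3); le=le[abs(le[:,2]-.10)<.003]; print('ledge',cv2.minAreaRect((le[:,:2]*1000).astype(np.float32)))
E
python3 m3.py
```

```text
wrist tip 145 mean [581.4 -32.6 152. ] circfit [580.9 -32.5] rad 4.1 x [574.9 585.8] y [-38.  -26.6]
wrist shaft 120 mean [584.9 -32.3 130.7] circfit [580.4 -32.8] rad 5.8 x [580.  586.6] y [-38.2 -26.2]
wrist sleeve low 721 mean [590.8 -33.5 264.3] circfit [584.3 -33.9] rad 10.6 x [574.2 595.2] y [-46.  -21.3]
wrist sleeve hi 1567 mean [586.1 -33.6 281.8] circfit [584.9 -33.5] rad 10.2 x [570.9 595.3] y [-46.4 -21.3]
wrist sleeve top 1817 mean [583.1 -33.7 292.1] circfit [582.7 -33.8] rad 10.4 x [568.3 595. ] y [-46.7 -19.8]
scene tip 19 mean [583.2 -32.2 151.5] circfit [582.7 -32.7] rad 4.3 x [578.5 588.3] y [-38.5 -27.1]
scene shaft 47 mean [584.9 -31.7 130.1] circfit [582.4 -32.8] rad 4.6 x [580.8 587.6] y [-39.3 -27.4]
scene sleeve low 58 mean [592.5 -31.4 263.2] circfit [583.8 -33.7] rad 11.6 x [583.3 596.5] y [-45.8 -20.3]
scene sleeve hi 66 mean [588.8 -33.2 281.8] circfit [585.  -33.7] rad 10.2 x [573.8 595.9] y [-43.3 -22.3]
scene sleeve top 52 mean [584.6 -36.8 292.3] circfit [584.  -34.7] rad 10.4 x [572.4 595.4] y [-47.4 -20.6]
top sleeve low 34 mean [577.5 -35.2 264.2] circfit [579.4 -34.6] rad 10.3 x [569.9 589.9] y [-46.6 -22.6]
top sleeve hi 34 mean [574.4 -34.1 281.1] circfit [579.5 -33.6] rad 10.0 x [569.  589.3] y [-44.9 -22.3]
top sleeve top 31 mean [575.3 -36.  292.4] circfit [578.9 -34.1] rad 9.3 x [570.2 582.3] y [-46.5 -21.2]
[581.8 -33.4 261.3] [-1.11451140e-03  5.86356970e-05 -9.99999377e-01]
plate ((590.1668701171875, -31.908348083496094), (219.4632110595703, 200.89308166503906), 3.8871593475341797)
ledge ((680.1026000976562, -26.183929443359375), (20.003971099853516, 200.16705322265625), 3.8570988178253174)
```

```bash
cat > ins.py <<'E'
from h import *
tgt=np.array([.5805,-.0325]); cmd=np.array([.5802,-.0319])
r.line_to([*cmd,.185],feed=.1); r.wait(.3); s=r.sense(); print(s['tool_pos']); f0=s['ft_force']
cmd=cmd+tgt-s['tool_pos'][:2]
for z in(.175,.160,.150,.140,.130,.120,.108):
    hit=r.line_to([*cmd,z],feed=.04,threshold=10); s=r.sense()
    print(z,hit,s['tool_pos'].round(4),(s['ft_force']-f0).round(1),s['opening'].round(4),round(s['time'],2))
    if hit: break
E
python3 ins.py
```

```text
[ 0.58050551 -0.03197454  0.18551981]Traceback (most recent call last):
  File "ins.py", line 7, in <module>
    print(z,hit,s['tool_pos'].round(4),(s['ft_force']-f0).round(1),s['opening'].round(4),round(s['time'],2))
                                                                   ^^^^^^^^^^^^^^^^^^
AttributeError: 'float' object has no attribute 'round'
```

```bash
sed -i "s/s\['opening'\].round(4)/round(s['opening'],4)/; s/cmd=np.array(\[.5802,-.0319\])/cmd=np.array([.5802,-.0324])/; s/,\.185\],feed/,.175],feed/" ins.py; python3 ins.py
```

```text
[ 0.5802448  -0.03238913  0.1750905 ]
0.175 False [ 0.5805 -0.0325  0.175 ] [-0.2 -1.   0.5] 0.024 12.34
0.16 False [ 0.5802 -0.0325  0.1596] [ 0.  -0.3 -0.3] 0.0237 12.87
0.15 False [ 0.5802 -0.0325  0.1496] [ 0.3  0.2 -0.1] 0.0237 13.27
0.14 False [ 0.5802 -0.0324  0.1396] [-0.9 -1.1 -0. ] 0.0239 13.67
0.13 False [ 0.5801 -0.0325  0.1296] [ 0.1  0.3 -0.2] 0.0237 14.07
0.12 False [ 0.5801 -0.0325  0.1196] [ 0.4 -0.2  0.2] 0.0239 14.47
0.108 True [ 0.5813 -0.0326  0.1109] [-1.1 -0.4  9.3] 0.0236 14.78
```

It slid on freely and met the shoulder at 0.1109, where 0.1103 was expected. Release, back off and look.

```bash
python3 - <<'E'
from h import *
r.command_gripper(.044); s=r.sense(); print(s['opening'],s['tool_pos'],s['ft_force'])
p=s['tool_pos']; r.line_to([p[0],p[1],.30],feed=.15); r.wait(.1)
print(r.sense()['time'])
for n in("wrist","scene","top"):
    c=r.camera(n); np.savez(n+"4.npz",**c); P=(wcloud if n=="wrist" else cloud)(c).reshape(-1,3)
    d=np.hypot(*(P[:,:2]-[.5805,-.0325]).T); 
    q=P[(d<.016)&(P[:,2]>.138)&(P[:,2]<.147)]; print(n,len(q),'sleeve top z',np.median(q[:,2]),cv2.minEnclosingCircle((q[:,:2]*1000).astype(np.float32)))
    t=P[(d<.012)&(P[:,2]>.149)&(P[:,2]<.17)]; print('tip',len(t),t.max(0) if len(t) else 0)
    cv2.imwrite(f"pics/{n}4.png",c["color"][...,::-1])
E
```

```text
0.043930869552485825 [ 0.58050974 -0.03252241  0.10993801] [-0.48633515 -0.33310984 -0.0485858 ]
16.625
wrist 375 sleeve top z 0.1420028236601945 ((581.3954467773438, -32.941287994384766), 13.133988380432129)
tip 91 [ 0.58544943 -0.02696593  0.15632278]
scene 54 sleeve top z 0.14188230853171122 ((582.7764892578125, -32.63467788696289), 13.289255142211914)
tip 14 [ 0.58595793 -0.02782208  0.15692821]
top 0 sleeve top z nan ((0.0, 0.0), 0.0)
tip 0 0
  return _methods._mean(a, axis=axis, dtype=dtype,
  ret = ret.dtype.type(ret / rcount)
```

View pics/wrist4.png

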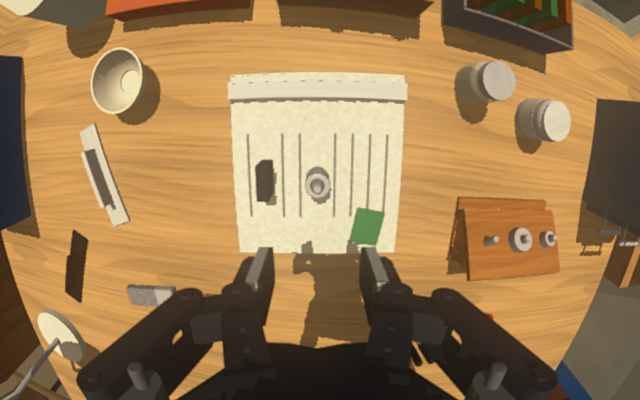

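The sleeve is home: its top measures 0.142 m, as it should, and the wrist view shows it upright on the spindle at (317,183). The wide and short rings are still on their pins. On to the straightedge.

```bash
cat > se.py <<'E'
from h import *
def edgeq(a,s=-1):
    a=np.radians(a); return quat([0,0,-1],s*np.array([-np.sin(a),np.cos(a),0]))
def rib(c,z0,ctr,rad=.08):
    P=(wcloud(c)).reshape(-1,3); P=P[(np.hypot(*(P[:,:2]-ctr).T)<rad)&(abs(P[:,2]-z0)<.003)]
    return len(P),cv2.minAreaRect((P[:,:2]*1000).astype(np.float32)),P.mean(0)
E
python3 - <<'E'
from se import *
r.move_pose([.50,.33,.22],edgeq(20.5)); r.wait(.2)
c=r.camera("wrist"); np.savez("wrist5.npz",**c); cv2.imwrite("pics/wrist5.png",c["color"][...,::-1])
s=r.sense(); print(s['time'],s['tool_pos'])
print(rib(c,.036,[.547,.334])); print('base',rib(c,.006,[.547,.334],.12))
E
```

```text
18.4417 [0.50067687 0.32921918 0.22025129]
(893, ((545.0833129882812, 334.64544677734375), (99.29339599609375, 9.812734603881836), 20.7260684967041), array([0.54483729, 0.33467171, 0.03617062]))
base (4260, ((544.3002319335938, 354.9729919433594), (181.5275421142578, 133.94125366210938), 2.640307664871216), array([0.54839221, 0.3356869 , 0.00626822]))
```

View pics/wrist5.png

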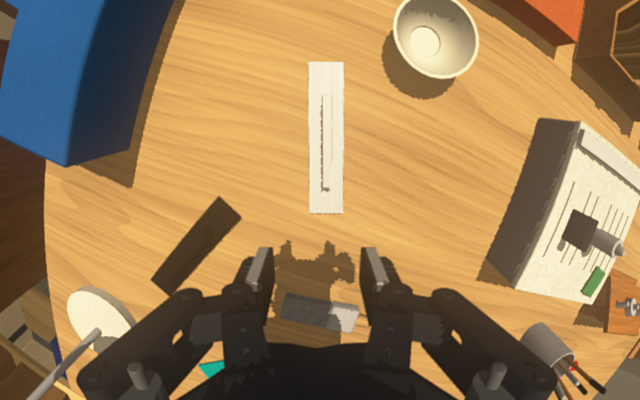

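Wrist view: silver straightedge upright in frame at (326,138), rib clear, dark look-alike away at (197,245). Grasp it.

```bash
python3 - <<'E'
from se import *
q=edgeq(20.7); c0=np.array([.5455,.3345])
r.command_gripper(.05); r.move_pose([*c0,.12],q)
print(r.line_to([*c0,.0135],feed=.1,threshold=10)); r.wait(.2); print(r.sense()['tool_pos'])
r.command_gripper(0.); s=r.sense(); print(s['time'],s['opening'],s['grasp_force'],s['tool_pos'],s['ft_force'])
r.line_to([*c0,.06],feed=.08); r.line_to([*c0,.24],feed=.2)
qg=quat([0,0,-1],gx); pc=ledge-.038*gx
r.move_pose([pc[0],pc[1],.25],qg); r.wait(.2); s=r.sense(); print(s['time'],s['opening'],s['grasp_force'],s['tool_pos'],pc)
for n in("wrist","scene"):
    c=r.camera(n); np.savez(n+"6.npz",**c)
    cv2.imwrite(f"pics/{n}6.png",c["color"][...,::-1])
    P=(wcloud if n=="wrist" else cloud)(c).reshape(-1,3)
    l=(P-ledge)@np.stack([gx,gy,[0,0,1]],1)
    m=l[(abs(l[:,1])<.12)&(abs(l[:,0]+.038)<.035)&(l[:,2]>.13)&(l[:,2]<.158)]; print(n,len(m),cv2.minAreaRect((m[:,:2]*1000).astype(np.float32)),np.percentile(m[:,2],[5,50,95]))
    e=l[(abs(l[:,1])<.09)&(l[:,0]>-.01)&(l[:,0]<.03)&(abs(l[:,2]-.01)<.002)]; print('ledge',cv2.minAreaRect((e[:,:2]*1000).astype(np.float32)))
E
```

```text
False
[0.54591298 0.33470188 0.01413934]
21.05 0.008961009165489793 59.36828792095184 [0.54567115 0.33453813 0.0137254 ] [-0.58088512 -0.54638183  2.14621979]
24.675 0.00879209114467407 58.62762808799744 [ 0.63337805 -0.02840357  0.24996594] [ 0.63337333 -0.02917266  0.09      ]
wrist 11710 ((-38.79556655883789, 12.039558410644531), (157.2571258544922, 40.58810806274414), 89.96391296386719) [0.15143633 0.15247457 0.15349666]
ledge ((9.30517864227295, 0.0900421142578125), (179.60089111328125, 19.661579132080078), 89.8426284790039)
scene 869 ((-36.89913558959961, 0.101043701171875), (181.11761474609375, 44.569175720214844), 89.67056274414062) [0.14859918 0.15229875 0.15494206]
ledge ((10.310587882995605, 0.18011474609375), (179.44570922851562, 22.533315658569336), 89.65731811523438)
```

View pics/scene6.png

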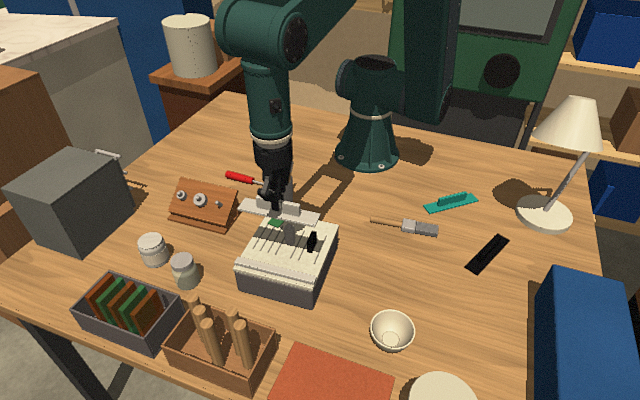

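The straightedge is held level, parallel to the ledge (within 0.2°) and centred. Lower, push to the ledge, release.

```bash
python3 - <<'E'
from se import *
pc=ledge-.038*gx
def show(t):
    s=r.sense(); l=(s['tool_pos']-ledge)@np.stack([gx,gy,[0,0,1]],1); print(t,round(s['time'],2),l.round(4),(s['ft_force']@np.stack([gx,gy,[0,0,1]],1)).round(1),round(s['opening'],4)); return s['tool_pos']
r.line_to([pc[0],pc[1],.12],feed=.12); r.wait(.2); show('hi')
print(r.line_to([pc[0],pc[1],.098],feed=.03,threshold=6)); p=show('down')
z=p[2]+.0005
r.line_to([pc[0],pc[1],z],feed=.02); show('lift')
g=ledge-.014*gx
print(r.line_to([g[0],g[1],z],feed=.03,threshold=8)); p=show('push')
r.wait(.1); show('hold')
E
```

```text
hi 26.21 [-0.0375 -0.0001  0.0308] [-0.  -0.4 -0.8] 0.0087
True
down 26.77 [-0.0381  0.      0.0137] [-0.9  1.4  4.4] 0.0088
lift 27.02 [-0.0382  0.0001  0.0138] [-0.  -0.5 -0.2] 0.0088
True
push 27.62 [-0.0208  0.      0.0138] [-0.6 -0.6  4.2] 0.0088
hold 27.73 [-0.0209  0.      0.0138] [-1.2 -0.1  5.3] 0.0087
```

```bash
python3 - <<'E'
from se import *
G=np.stack([gx,gy,[0,0,1]],1)
def show(t):
    s=r.sense(); l=(s['tool_pos']-ledge)@G; print(t,round(s['time'],2),l.round(4),(s['ft_force']@G).round(1),round(s['opening'],4)); return s['tool_pos']
p=show('now'); z=.09+.0142
q=p-0.003*gx
r.line_to([q[0],q[1],z],feed=.02); r.wait(.2); show('back')
g=ledge-.014*gx
print(r.line_to([g[0],g[1],z],feed=.015,threshold=10)); p=show('push')
r.wait(.2); show('hold')
c=r.camera("scene"); P=cloud(c).reshape(-1,3); l=(P-ledge)@G
m=l[(abs(l[:,1])<.1)&(l[:,0]>-.05)&(l[:,0]<.03)&(l[:,2]>.004)&(l[:,2]<.0125)]; 
print(len(m),m.min(0),m.max(0))
E
```

```text
now 27.73 [-0.0209  0.      0.0138] [-1.2 -0.1  5.3] 0.0087
back 28.19 [-0.0243  0.0001  0.0139] [-0.5  0.1 -1.3] 0.0088
True
push 28.64 [-0.0205  0.0001  0.0139] [-1.4 -0.8  6.5] 0.0088
hold 28.84 [-0.0205  0.0001  0.0139] [-1.4  0.2  5.6] 0.0089
1250 [-0.04482678 -0.09993104  0.00401563] [0.02238404 0.09952648 0.01248155]
```

```bash
python3 - <<'E'
from se import *
G=np.stack([gx,gy,[0,0,1]],1)
r.command_gripper(.024); s=r.sense(); print(s['opening'],((s['tool_pos']-ledge)@G).round(4),(s['ft_force']@G).round(1))
p=s['tool_pos']; r.line_to([p[0],p[1],.20],feed=.1); 
b=p-.12*gx; r.line_to([b[0],b[1],.32],feed=.25); r.wait(.3); print(r.sense()['time'])
for n in("wrist","scene"):
    c=r.camera(n); np.savez(n+"7.npz",**c); cv2.imwrite(f"pics/{n}7.png",c["color"][...,::-1])
    P=(wcloud if n=="wrist" else cloud)(c); l=((P-ledge)@G).reshape(-1,3)
    k=l[(abs(l[:,1])<.06)&(abs(l[:,0]+.02)<.015)&(abs(l[:,2]-.036)<.003)]; print(n,'rib',len(k),cv2.minAreaRect((k[:,:2]*1000).astype(np.float32)),np.median(k[:,2]))
    b=l[(abs(l[:,1])<.11)&(l[:,0]>-.045)&(l[:,0]<-.026)&(abs(l[:,2]-.006)<.0025)]; print('base',len(b),b.min(0),b.max(0),np.median(b[:,2]))
    e=l[(abs(l[:,1])<.09)&(l[:,0]>-.01)&(l[:,0]<.03)&(abs(l[:,2]-.01)<.0015)]; print('ledge',cv2.minAreaRect((e[:,:2]*1000).astype(np.float32)))
    a=P.reshape(-1,3); d=np.hypot(*(a[:,:2]-[.5805,-.0325]).T); q=a[(d<.016)&(a[:,2]>.138)&(a[:,2]<.147)]; print('sleeve',len(q),np.median(q[:,2]) if len(q) else 0)
E
```

```text
0.02351544438722443 [-0.0219  0.0005  0.0125] [ 0.2  0.5 -0.2]
31.4417
wrist rib 690 ((-22.104167938232422, 0.6390495300292969), (99.49072265625, 11.662372589111328), 89.1422119140625) 0.036006583314014476
base 1720 [-0.04259482 -0.08995572  0.00357423] [-0.02600859  0.08973203  0.00845856] 0.00615634440426871
ledge ((7.474658966064453, -0.02312469482421875), (179.87303161621094, 22.688026428222656), 89.85148620605469)
sleeve 331 0.14196621079698074
scene rib 162 ((-19.76007080078125, -0.35540008544921875), (99.40252685546875, 11.635602951049805), 89.52232360839844) 0.0359142610187278
base 142 [-0.04185515 -0.08957131  0.00354382] [-0.02618019  0.09012385  0.00848624] 0.00612902162461821
ledge ((7.421887397766113, 0.0275726318359375), (28.027490615844727, 179.6434783935547), 0.2994316518306732)
sleeve 57 0.14093657344826344
```

View pics/wrist7.png

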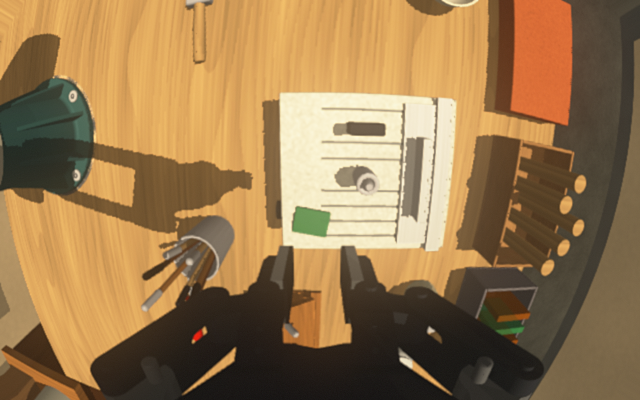

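The wrist view shows the straightedge at (413,175) along the ledge strip, sleeve at (367,182). I'll measure the gap and yaw more carefully with edge line fits.

```bash
python3 - <<'E'
from se import *
G=np.stack([gx,gy,[0,0,1]],1)
for n in("wrist","scene"):
    c=dict(np.load(n+"7.npz")); l=(((wcloud if n=="wrist" else cloud)(c)-ledge)@G).reshape(-1,3)
    for nm,z,lo,hi,side in(('ledge near',.01,-.006,.03,0),('ledge far',.01,-.006,.03,1),('rib near',.036,-.035,-.008,0),('rib far',.036,-.035,-.008,1),('base near',.006,-.05,-.027,0)):
        w=.045 if 'rib' in nm else .085
        k=l[(abs(l[:,1])<w)&(l[:,0]>lo)&(l[:,0]<hi)&(abs(l[:,2]-z)<.0018)]; pts=[]
        for y in np.arange(-w,w,.006):
            b=k[(k[:,1]>=y)&(k[:,1]<y+.006),0]
            if len(b)>2: pts.append((y+.003,np.percentile(b,97 if side else 3)))
        pts=np.array(pts); f=np.polyfit(*pts.T,1); res=pts[:,1]-np.polyval(f,pts[:,0]); ok=abs(res)<.002; f=np.polyfit(*pts[ok].T,1)
        print(n,nm,len(k),ok.sum(),'x at mid %.1f mm, yaw %.2f deg'%(f[1]*1000,np.degrees(-f[0])))
E
```

```text
wrist ledge near 1849 29 x at mid -1.2 mm, yaw -0.17 deg
wrist ledge far 1849 29 x at mid 17.2 mm, yaw -0.24 deg
wrist rib near 586 15 x at mid -26.4 mm, yaw 0.33 deg
wrist rib far 586 15 x at mid -17.6 mm, yaw -0.50 deg
wrist base near 1476 29 x at mid -41.3 mm, yaw -0.05 deg
scene ledge near 424 21 x at mid 0.9 mm, yaw 0.21 deg
scene ledge far 424 28 x at mid 19.6 mm, yaw 0.19 deg
scene rib near 120 14 x at mid -24.6 mm, yaw 0.11 deg
scene rib far 120 15 x at mid -15.9 mm, yaw 0.08 deg
scene base near 102 10 x at mid -38.8 mm, yaw 0.01 deg
```

Rib centre to ledge face measures 20.0 and 20.5 mm in the two views, so the gap is under about 0.5 mm. Yaw differs by about 0.1° and the sleeve is still home. Hand in.

```bash
python3 -c "
from workcell import r
print(r.sense()['ft_force'],r.sense()['time']); print(r.sign_off())"
```

```text
[ 0.81357412  1.18100882 -0.4069672 ] 31.5417
the job is handed in; nothing more can be done
None
```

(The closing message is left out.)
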